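Refit the push dial of a drum sound module

ROBOT

A 6-joint arm with a two-finger parallel gripper is mounted at the origin on the work surface. World frame = base frame: x ahead of the robot, y to its left, z up, the work surface at z = 0. Lengths are in m, angles in degrees, forces in N, time in s.
With the tool pointing down it reaches from about 0.4 to 0.825 m from the base axis. Payload 7 kg.
Tool frame: the origin (TCP) lies midway between the tips of the shut fingers; the grasp point (between the pads) lies 19 mm behind it; z points along the fingers, y is the direction in which the jaws open and shut (so a half turn about z gives the same grasp; the last joint's range is limited). The gripper opens to 88 mm and grips with 3 to 60 N. Pads are 19 mm wide; open, the fingers measure 130 mm over their backs; the gripper's body (78 mm by 193 mm) begins 47 mm behind the grasp point.
Start: joints at [-48.868, 20.546, 0.682, 0, -70.136, -16.507], TCP at [0.281, -0.614, 0.227] pointing down, gripper open.
Joint ranges: [-176.03, 176.03], [-82.01, 121.73], [-58.28, 71.71], [-173.87, 95.51], [-174.79, -0.11], [-173.66, 173.66]. Speed limits (degrees/s): [136.94, 136.94, 172.46, 180, 180, 180].

INTERFACE

Orientations are given as a 3x3 rotation matrix whose columns are the frame's x, y, z axes.
In Python, from rig import robot gives the robot as it stands. Calls block until the motion is done:
- robot.goto(position, orientation): joint-space move of the TCP to a pose.
- robot.servo_line(position, ori=None, speed=0.15): straight line of the TCP; ori=None keeps the orientation; speed is the mean speed in m/s.
- robot.movej(angles): joint-space move.
- robot.move_gripper(opening): opening from 0.0 (shut) to 1.0 (fully open); the grip force is fixed at half the most; returns when the fingers have stopped.
- robot.dwell(seconds).
- robot.ik(position, orientation): joint angles nearest the present ones, or None.
- robot.grab_frame(name): name is "side" or "top"; returns (picture, depth): 480x640x3 uint8, red, green, blue; 480x640 float32, m along the optical axis (not along the pixel's ray), 0 where there is no reading.
- robot.camera_info(name): a dict with "vfov" (degrees; the focal length in pixels is half the picture's height over the tangent of half this angle, whatever the lens; pixels are square), "cx", "cy" (the principal point, pixels), "k1" (the pictures are not rectified: a ray, as slopes to the right and down, at radius r is drawn at 1 + k1 r^2 times it, then the intrinsics apply), "view" (4x4, takes a point from world to camera coordinates). Camera axes: x right, y down, z forward; pixel columns grow to the right and rows downward; lengths in m; the calibration is good to about 2 mm. A picture is of the moment at which its call begins. camera_info takes no time and is no camera call.
A pose or a line that the arm cannot do raises robot.Unreachable and nothing moves.
- robot.job_done(): hands the job in, once; it reports no verdict.
Readings, each from a call of its own:
- robot.read_t(): time.
- robot.read_qpos(): joint angles.
- robot.read_qvel(): joint speeds.
- robot.read_effort(): joint torques, N m.
- robot.read_position(): TCP position.
- robot.read_tcp_rot(): TCP orientation.
- robot.read_force(): force on the tool from outside, world axes, zero at the start.
- robot.read_ft_torque(): the same for the moment, N m.
- robot.read_grip_width(): opening from 0.0 (shut) to 1.0 (fully open).
Only numpy, scipy, OpenCV 4.12 (cv2) and the standard library are available. Lean on these libraries where they do the work, as an engineer would, in place of code of your own. Each camera call takes 0.05 s, during which the arm holds its last target.

TASK

The dial of this second-hand drum sound module has just been bolted down and the ring spanner still lies around its nut: lift the spanner off and hang it by its ring on the empty peg of the tool stand, so that it hangs freely with its handle down. Then take the big dial knob, turn it so that the flat in its bore matches the flat of the bare D-shaft, push it fully home and press it down firmly against the push switch under the shaft. Finish while still holding the dial pressed all the way down, as the module resets only while it is held, and leave the other things on the bench where they are.

Things in the scene. Friction and masses are not known exactly. Their poses are not given: they have to be found in the camera images.
- module: the drum sound module, fixed: a charcoal box 200 mm (its x) by 260 mm (its y), level top panel 50 mm above the bench; origin at the centre of its underside. Screen and keys on its +y half. The dial's shaft stands at (35, -60) mm in its frame, in a hexagonal steel nut 25 mm across corners, 5 mm high; the panel from there towards the robot is bare
- shaft_tip (a point): centre of the top of the bare aluminium D-shaft, 24 mm above the panel. The shaft is upright, 10 mm across, its tip edge broken 0.8 mm; one side is cut away along its height to a flat 1.5 mm from the axis: the flat looks along this frame's +x. It turns stiffly (0.2 N m), stays as left, and goes down 2.5 mm against a spring (the push switch)
- shaft_push (a joint): travel of the push switch under the shaft in m: 0 up, 0.0025 pressed all the way; it starts to move at 2 N, reaches its stop at 6 N and comes up again when let go (this reading is no better than the others)
- knob: the big dial knob, black, round, 38 mm across its upper 12 mm and 35 mm below, 32 mm high, about 45 g, standing on the bench on its open underside; the largest of three loose knobs. Origin at the centre of its underside, z up, x towards the white pointer line on its top. The flat of its bore is on the pointer's side (+x). Fully home, its underside is 4 mm above the panel, fully pressed 1.5 mm
- knob_seat (a point): on the knob's axis, 20 mm above its underside: the closed end of the bore, which meets the shaft's tip when the knob is home. Under the knob is first a recess 7 mm deep and 27 mm wide (clears the nut), then the D-shaped bore from 7 to 20 mm above the underside, its mouth chamfered 1.5 mm (0.7 mm at the flat); 0.6 mm play all round
- knob_mark (a point): outer part of the white pointer line on the knob's top, 15 mm from the axis and 32 mm above the underside
- spanner: flat steel ring spanner, 6 mm thick, about 100 g, lying flat on the module's panel, its ring around the nut: ring 39 mm outside, 26 mm inside diameter; straight handle 16 mm wide reaching 134 mm from the ring's centre along this frame's -x, roughly towards the robot. Origin at the ring's centre, underside; it balances about 57 mm from there along the handle
- spanner_ring (a point): centre of the spanner's ring, half way up its thickness; axes as the spanner's
- stand: the tool stand, fixed: steel foot 120 mm (its x) by 220 mm (its y), 12 mm thick; two posts bear a level wooden rail along its y, 45 mm high, front face at x = +30 mm, top 195 mm above the bench; origin at the centre of the underside, front (-x) roughly to the robot. Like pegs on the rail at y = +75, 0 and -75 mm: the last two carry a small dark spanner and pliers, that at +75 is empty
- peg: the empty peg of the stand, fixed: a round steel pin 7 mm thick and 58 mm long, rising from the rail towards the robot at 45 degrees. Origin at its root on the rail's face, 175 mm above the bench; its z runs along the pin to the tip. A ring held level can be passed over it along this z: the spanner then swings down when let go
- knob_small: a small black knob from another machine, 19 mm across, 17 mm high, standing on the bench among the task's things; a bystander
- knob_skirted: a small black knob with a wider foot from another machine, 31 mm across the foot, 19 mm high, standing on the bench; a bystander
- screwdriver: a grey-handled screwdriver 190 mm long lying on the bench to the right; a bystander
- cd_cases: a stack of three disc cases, 142 x 125 mm, 31 mm high, to the left near the robot; a bystander
- tape_roll: a cardboard-coloured roll of tape lying flat, 96 mm across, 19 mm high, on the left; a bystander
- battery: a block battery 48 x 26 x 17 mm lying at the back of the bench; a bystander
- spray_can: a spray can 52 mm across, 150 mm high, standing on the left; a bystander
There are look-alikes about, which are no part of the job. Of the things shaped like the spanner, the steel one is meant. Leave any pink look-alike of the knob alone.

How it is judged:
By the outcome, as a careful person would: the job done as asked, in the order asked, and still so for the second after the job is handed in, while the arm keeps its last pose, push and grip.
It also fails if it takes over 58 s, if anything falls off the work surface, if the arm or the gripper's body presses on something with over 40 N, if the wrist force passes 120 N, or if a joint passes its speed limit or range.

## Working session

There is one attempt and no reset: what is moved stays moved. The work goes in short steps, each a Python script; the robot and the scene stay as the last script left them, time stands still between calls to the robot, and variables do not carry over. Pictures are saved under pics/ and viewed, and the job is handed in when it is done.

```bash
ls; mkdir -p pics; python3 - <<'E'
from rig import robot
import numpy as np,cv2
for n in("side","top"):
    p,d=robot.grab_frame(n); cv2.imwrite(f"pics/{n}0.png",p[:,:,::-1]); np.savez(f"pics/{n}0.npz",p=p,d=d)
    i=robot.camera_info(n); print(n,i)
print(robot.read_t(),robot.read_force())
E
```

```text
pics
side {'vfov': 53.24740682453527, 'cx': 323.58503227670997, 'cy': 239.14343474770368, 'k1': 0.004237724794777207, 'view': array([[-0.99873488, -0.05023308, -0.00229637,  0.49624184],
       [-0.02543946,  0.5441247 , -0.83861859,  0.11837934],
       [ 0.04337591, -0.83749922, -0.54471422,  1.26400672],
       [ 0.        ,  0.        ,  0.        ,  1.        ]])}
top {'vfov': 57.40194343887911, 'cx': 314.2361341322233, 'cy': 236.8255745650082, 'k1': -0.013332930197936002, 'view': array([[ 0.01684824, -0.9998091 , -0.00989439,  0.00771699],
       [-0.99209302, -0.01548568, -0.12454567,  0.52821889],
       [ 0.12436868,  0.01191453, -0.99216454,  1.01827072],
       [ 0.        ,  0.        ,  0.        ,  1.        ]])}
0.1 [ 0.53521683 -0.53687453 -1.07093041]
```

View pics/side0.png

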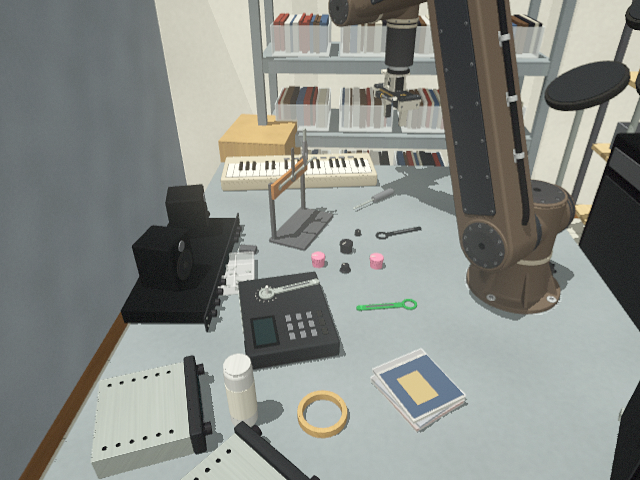

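View pics/top0.png

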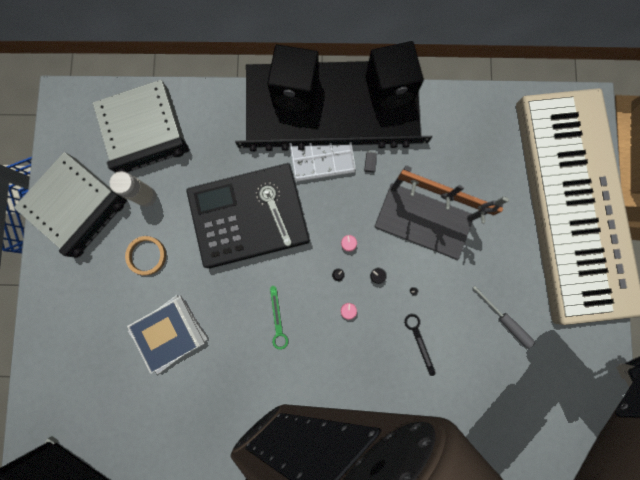

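The top view shows the module (centre about 248,215) with the steel spanner's ring at about (267,193), the knob at (378,275) and the stand at about (430,215). The empty peg should be the one near (408,183). I'll zoom in on these.

```bash
cat > h.py <<'E'
import numpy as np,cv2
from rig import robot
def K(n):
    i=robot.camera_info(n); f=240/np.tan(np.radians(i['vfov']/2)); return i,f
def proj(n,P):
    i,f=K(n); P=np.atleast_2d(P); c=P@i['view'][:3,:3].T+i['view'][:3,3]
    s=c[:,:2]/c[:,2:]; r2=(s**2).sum(1,keepdims=True); s=s*(1+i['k1']*r2)
    return s*f+[i['cx'],i['cy']]
def slopes(n,uv):
    i,f=K(n); uv=np.atleast_2d(uv).astype(float); sd=(uv-[i['cx'],i['cy']])/f; s=sd.copy()
    for _ in range(10): s=sd/(1+i['k1']*(s**2).sum(1,keepdims=True))
    return s
def ray(n,uv):
    i,f=K(n); s=slopes(n,uv); d=np.c_[s,np.ones(len(s))]@i['view'][:3,:3]
    o=-i['view'][:3,:3].T@i['view'][:3,3]; return o,d
def onz(n,uv,z):
    o,d=ray(n,uv); return o+d*((z-o[2])/d[:,2:])
def cloud(n,d):
    v,u=np.mgrid[:480,:640]; uv=np.c_[u.ravel(),v.ravel()]
    o,r=ray(n,uv); return (o+r*d.reshape(-1,1)).reshape(480,640,3)
E
python3 - <<'E'
import cv2
for n,(x,y,w,h),o in (("top",(180,155,140,120),"a"),("top",(320,150,200,150),"b"),("side",(230,260,120,110),"c"),("side",(250,120,150,160),"d")):
    p=cv2.imread(f"pics/{n}0.png")[y:y+h,x:x+w]; s=min(800/w,600/h); s=int(s)
    cv2.imwrite(f"pics/z_{o}.png",cv2.resize(p,None,fx=s,fy=s,interpolation=cv2.INTER_CUBIC)); print(o,s)
E
```

```text
a 5
b 4
c 5
d 3
```

View pics/z_a.png

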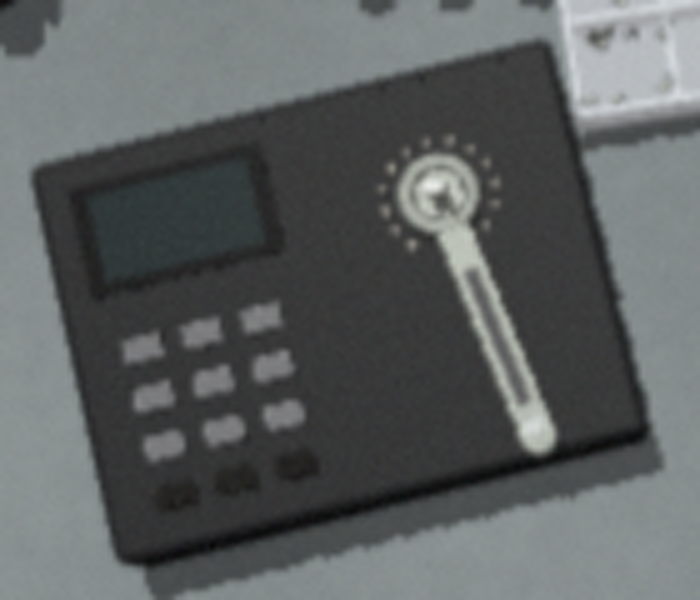

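View pics/z_b.png

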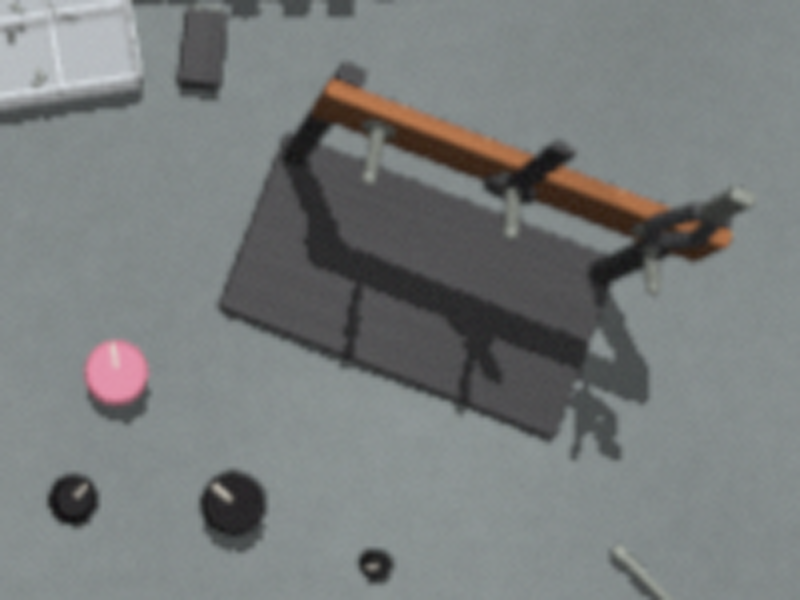

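View pics/z_c.png

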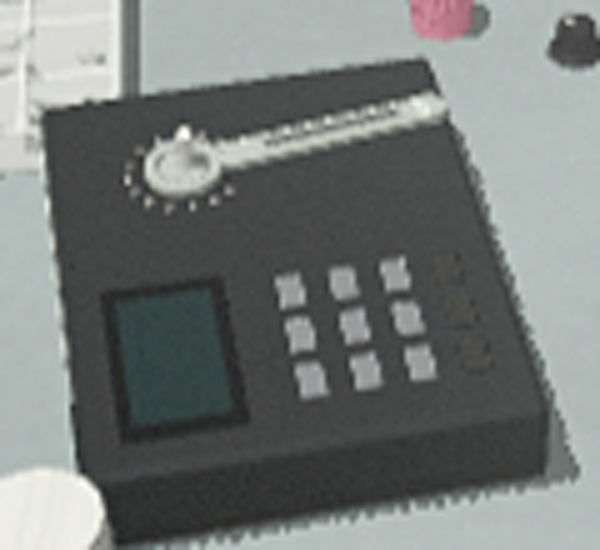

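View pics/z_d.png

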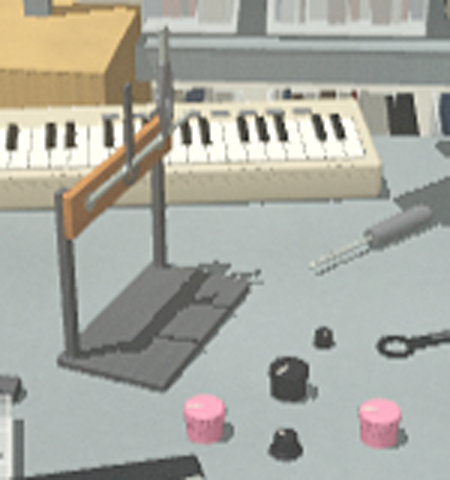

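```bash
python3 - <<'E'
from h import *
D={n:np.load(f"pics/{n}0.npz") for n in("top","side")}
C={n:cloud(n,D[n]['d']) for n in D}
for n in D:
    i=robot.camera_info(n); print(n,"cam",-i['view'][:3,:3].T@i['view'][:3,3])
np.set_printoptions(precision=4,suppress=True)
for uv in [(378,275),(350,244),(250,240),(400,350),(267,193),(285,240)]: print(uv,C['top'][uv[1],uv[0]])
c=C['top'];v=c[...,2]
# module top plane
m=(abs(v-.05)<.008)&(D['top']['d']>0); m[:, :180]=0;m[:,320:]=0;m[:155]=0;m[275:]=0
pts=c[m]; print("panel z",pts[:,2].mean(),pts[:,2].std(),len(pts))
r=cv2.minAreaRect((pts[:,:2]*1000).astype(np.float32)); print("module rect",r)
# spanner: bright pixels on panel
hsv=cv2.cvtColor(D['top']['p'],cv2.COLOR_RGB2HSV)
# knob
kz=(v>.022)&(v<.042); kz[:260]=0;kz[295:]=0;kz[:,365:]; kz[:,:365]=0;kz[:,395:]=0
pts=c[kz];print("knob",pts.mean(0),len(pts),np.ptp(pts,axis=0))
# stand foot
fz=(v>.007)&(v<.02); fz[:150]=0;fz[270:]=0;fz[:,:370]=0;fz[:,510:]=0
pts=c[fz];print("foot z",pts[:,2].mean(),cv2.minAreaRect((pts[:,:2]*1000).astype(np.float32)),len(pts))
rz=(v>.185)&(v<.203); rz[:150]=0;rz[270:]=0;rz[:,:370]=0;rz[:,510:]=0
pts=c[rz];print("rail z",pts[:,2].mean(),cv2.minAreaRect((pts[:,:2]*1000).astype(np.float32)),len(pts))
E
```

```text
top cam [0.39727128 0.00376312 1.07615584]
side cam [0.4437981  1.01911927 0.78893711]
(378, 275) [ 0.4393 -0.1367  0.0308]
(350, 244) [ 0.5119 -0.0695  0.0341]
(250, 240) [0.5161 0.1678 0.0488]
(400, 350) [ 0.2621 -0.1935 -0.0007]
(267, 193) [0.6247 0.1281 0.0726]
(285, 240) [0.5165 0.0844 0.0563]
panel z 0.05017995401837469 0.00240346360761099 8835
module rect ((579.4495849609375, 178.10238647460938), (200.79908752441406, 260.45513916015625), 15.327814102172852)
knob [ 0.4391 -0.1371  0.0316] 206 [0.038  0.0374 0.0145]
foot z 0.012299323885185237 ((599.178466796875, -216.2726287841797), (326.2353515625, 157.6737518310547), 56.973140716552734) 4262
rail z 0.19404960244263264 ((601.238525390625, -262.40966796875), (218.59201049804688, 43.05599594116211), 67.73487854003906) 642
```

```bash
python3 - <<'E'
from h import *
np.set_printoptions(precision=4,suppress=True)
D={n:np.load(f"pics/{n}0.npz") for n in("top","side")}
c=cloud('top',D['top']['d']);v=c[...,2];p=D['top']['p'].astype(int)
g=p.sum(2)/3
# spanner: bright, low saturation within module panel
m=np.zeros((480,640),bool); m[180:255,255:300]=1
m&=(g>110)&(abs(c[...,2]-.056)<.02)
pts=onz('top',np.argwhere(m)[:,::-1],.056)[:,:2]
q=pts[pts[:,0]<.603]; 
mu=q.mean(0);u,s,vt=np.linalg.svd(q-mu);d=vt[0]*np.sign(-vt[0][0]);print("handle dir",d,np.degrees(np.arctan2(-d[1],-d[0])),len(q))
t=(pts-mu)@d; print("end",mu+d*t.max(),"ring far",mu+d*t.min(),t.max()-t.min())
print("ring c from tip end", mu+d*t.max()-d*.134, "from far", mu+d*t.min()+d*.0195)
perp=np.abs((pts-mu)@[-d[1],d[0]]);print(perp.max())
# orange rail mask
hsv=cv2.cvtColor(D['top']['p'],cv2.COLOR_RGB2HSV)
o=(hsv[...,0]<18)&(hsv[...,1]>100)&(hsv[...,2]>90); o[:, :380]=0;o[:,515:]=0;o[:150]=0;o[230:]=0
q=c[o&(v>.185)];print("rail n",len(q)); r=cv2.minAreaRect((q[:,:2]*1000).astype(np.float32));print(r)
mu=q.mean(0)[:2];u,s,vt=np.linalg.svd(q[:,:2]-mu);print("rail dir",vt[0],np.degrees(np.arctan2(-vt[0][0],vt[0][1])), mu)
print("peg tip/root by hand",onz('top',[(412.5,195.5)],.216),onz('top',[(414.2,182.5)],.175))
print("pt",onz('top',[(448,208)],.216),onz('top',[(483,222)],.216))
# foot corners by eye
for uv in[(391.5,184.5),(375.5,227),(458,259)]:print(onz('top',[uv],.012))
# white mark on knob
E
```

```text
handle dir [-0.9123 -0.4096] 24.179796224055405 274
end [0.5055 0.0759] ring far [0.6461 0.139 ] 0.15418603994635804
ring c from tip end [0.6277 0.1308] from far [0.6283 0.1311]
0.024670703235861215
rail n 403
((604.5428466796875, -263.8516540527344), (218.73863220214844, 18.066726684570312), 68.91189575195312)
rail dir [-0.3611 -0.9325] 158.8321677830407 [ 0.6124 -0.2526]
peg tip/root by hand [[ 0.5914 -0.1809  0.216 ]] [[ 0.6286 -0.1936  0.175 ]]
pt [[ 0.5671 -0.2512  0.216 ]] [[ 0.5399 -0.32    0.216 ]]
[[ 0.6645 -0.1729  0.012 ]]
[[ 0.5573 -0.1332  0.012 ]]
[[ 0.4819 -0.3333  0.012 ]]
```

```bash
python3 - <<'E'
from h import *
import cv2
p=cv2.imread("pics/side0.png")[140:260,260:350]
cv2.imwrite("pics/z_e.png",cv2.resize(p,None,fx=6,fy=6,interpolation=cv2.INTER_NEAREST)[:600])
p=cv2.imread("pics/top0.png")[165:265,370:510]
cv2.imwrite("pics/z_f.png",cv2.resize(p,None,fx=5,fy=5,interpolation=cv2.INTER_NEAREST))
def tri(a,b):
    o1,d1=ray('top',[a]);o2,d2=ray('side',[b]);d1=d1[0];d2=d2[0]
    s=np.linalg.lstsq(np.c_[d1,-d2],o2-o1,rcond=None)[0]
    return o1+d1*s[0],o2+d2*s[1]
print(tri((412.5,195),(293.3,177)),tri((414.5,182),(280,188.3)))
E
```

```text
(array([ 0.5934228 , -0.1818487 ,  0.21150659]), array([ 0.58958527, -0.18190073,  0.21064718])) (array([ 0.63148761, -0.19576787,  0.16791474]), array([ 0.63064917, -0.19578859,  0.16770307]))
```

View pics/z_e.png

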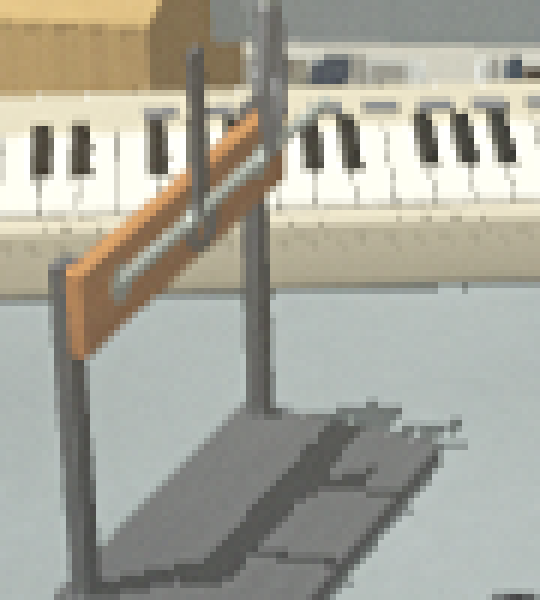

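View pics/z_f.png

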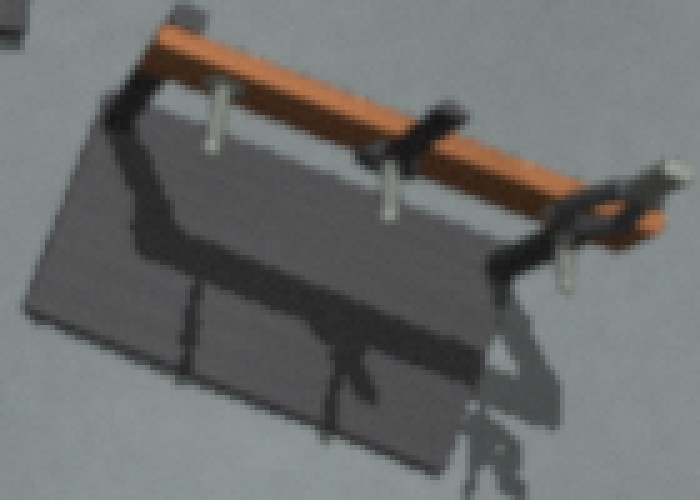

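```bash
python3 - <<'E'
from h import *
from scipy.optimize import least_squares
np.set_printoptions(precision=4,suppress=True)
t=.058/2**.5
obs=[('top',(-60,110,12),(390.6,183.4)) ,]
obs=[('top',(60,110,12),(390.6,183.4)),('top',(-60,110,12),(375.2,226.2)),('top',(-60,-110,12),(457.6,258.)),
('top',(30-41,75,216),(412.1,194)),('top',(30-41,0,216),(447.9,207.8)),('top',(30-41,-75,216),(483.6,222.2)),
('side',(30-41,-75,216),(315,157)),('side',(30-41,0,216),(304.7,166.3)),('side',(30,75,175),(279.7,187.2))]
def pts(x,P): 
    c,s=np.cos(x[2]),np.sin(x[2]); P=np.array(P)/1000; return np.array([x[0]+c*P[0]-s*P[1],x[1]+s*P[0]+c*P[1],P[2]])
f=lambda x:np.concatenate([proj(n,pts(x,P))[0]-uv for n,P,uv in obs])
r=least_squares(f,[.6,-.24,-.36],loss='soft_l1');print(r.x,np.degrees(r.x[2]));print(r.fun.reshape(-1,2))
print("root",pts(r.x,(30,75,175)),"tip",pts(r.x,(-11,75,216)))
# overlay
for n,(x,y,w,h) in(("top",(370,165,140,100)),("side",(260,140,90,120))):
    im=cv2.imread(f"pics/{n}0.png")[y:y+h,x:x+w];s=5
    im=cv2.resize(im,None,fx=s,fy=s,interpolation=cv2.INTER_CUBIC)
    def L(a,b,col):
        q=[(proj(n,pts(r.x,P))[0]-[x,y]+.5)*s for P in(a,b)]
        cv2.line(im,tuple(int(k) for k in q[0]),tuple(int(k) for k in q[1]),col,1)
    cs=[(60,110),(-60,110),(-60,-110),(60,-110)]
    for i in range(4): L(cs[i]+(12,),cs[(i+1)%4]+(12,),(0,255,255))
    for yy in(75,0,-75):L((30,yy,175),(-11,yy,216),(0,0,255))
    L((30,110,195),(30,-110,195),(255,255,0));L((30,110,150),(30,-110,150),(255,255,0))
    cv2.imwrite(f"pics/ov_{n}.png",im)
E
```

```text
[ 0.5766 -0.2539 -0.3577] -20.49207688886637
[[ 0.4401 -1.6065]
 [-1.0736  0.1074]
 [ 1.4891  0.9985]
 [-0.16    0.9021]
 [-0.4841  0.5588]
 [-0.4436 -0.268 ]
 [-0.591  -1.3602]
 [-0.9952 -1.1197]
 [-0.028  -0.9406]]
root [ 0.631  -0.1941  0.175 ] tip [ 0.5926 -0.1798  0.216 ]
```

View pics/ov_top.png

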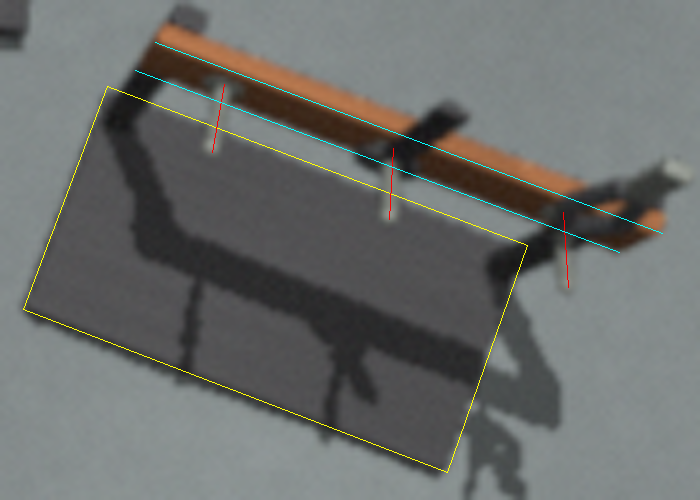

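View pics/ov_side.png

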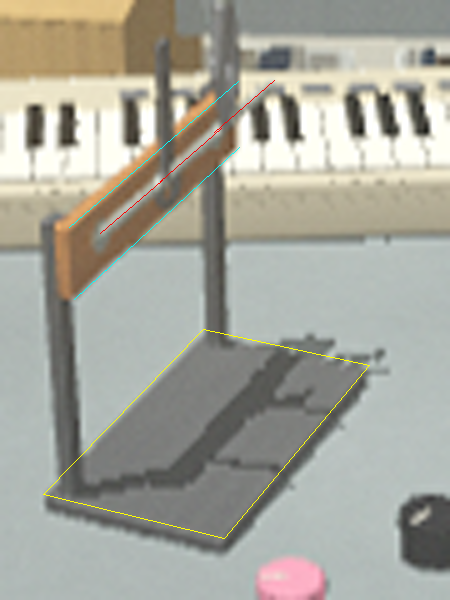

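```bash
python3 - <<'E'
from h import *
np.set_printoptions(precision=3,suppress=True)
for n in('top','side'):
    D=np.load(f"pics/{n}0.npz");c=cloud(n,D['d'])
    w=(c-[.5766,-.2539,0]); a=-.3577
    S=np.stack([w[...,0]*np.cos(a)+w[...,1]*np.sin(a),-w[...,0]*np.sin(a)+w[...,1]*np.cos(a),c[...,2]],-1)
    m=(abs(S[...,0])<.1)&(abs(S[...,1])<.13)&(S[...,2]>.2)&(S[...,2]<.5)&(D['d']>0)
    q=S[m]; q=q[np.argsort(q[:,2])];print(n,len(q));print(q[::max(1,len(q)//25)])
# knob mark
D=np.load("pics/top0.npz");p=D['p'].astype(int);g=p.sum(2)/3
print(g[266:286,368:390].astype(int))
E
```

```text
top 394
[[ 0.02  -0.075  0.2  ]
 [ 0.006  0.003  0.204]
 [ 0.006  0.077  0.206]
 [ 0.02  -0.078  0.208]
 [-0.004  0.004  0.21 ]
 [-0.004  0.075  0.212]
 [-0.003  0.001  0.214]
 [-0.01   0.001  0.215]
 [-0.009  0.002  0.217]
 [-0.011 -0.07   0.218]
 [ 0.022  0.003  0.221]
 [ 0.022  0.001  0.225]
 [ 0.022  0.002  0.23 ]
 [ 0.017 -0.085  0.234]
 [ 0.023  0.001  0.238]
 [ 0.023  0.005  0.243]
 [ 0.019 -0.064  0.248]
 [ 0.019 -0.063  0.252]
 [ 0.017 -0.069  0.257]
 [ 0.022  0.004  0.262]
 [ 0.026  0.003  0.264]
 [ 0.025 -0.001  0.266]
 [ 0.021 -0.068  0.275]
 [ 0.017 -0.07   0.284]
 [ 0.018 -0.07   0.291]
 [ 0.021 -0.068  0.298]
 [ 0.02  -0.073  0.3  ]]
side 254
[[ 0.002  0.082  0.2  ]
 [ 0.015 -0.062  0.203]
 [ 0.002  0.005  0.204]
 [ 0.022 -0.003  0.206]
 [ 0.021  0.006  0.207]
 [ 0.015 -0.077  0.21 ]
 [ 0.023  0.008  0.211]
 [ 0.019 -0.058  0.213]
 [-0.01   0.003  0.214]
 [ 0.021 -0.076  0.216]
 [ 0.02  -0.061  0.218]
 [ 0.022 -0.058  0.222]
 [ 0.019 -0.059  0.226]
 [ 0.023  0.006  0.229]
 [ 0.022  0.009  0.233]
 [ 0.024  0.009  0.236]
 [ 0.026  0.006  0.24 ]
 [ 0.026 -0.067  0.244]
 [
[... 1351 characters left out ...]
1  40  41  37  40  41  45  61
  102 135 139 140]
 [138 133 107  51  29  39  40  40  42  43  41  38  42  41  40  41  45  81
  126 140 139 142]
 [137 136 120  64  31  35  38  42  39  39  39  41  39  40  37  37  51  95
  133 139 140 140]
 [137 137 121  77  46  31  33  34  40  38  41  38  40  39  40  49  63  87
  117 139 140 141]
 [138 139 121  86  67  58  43  29  35  37  37  35  35  41  48  58  73  96
  127 137 141 141]
 [137 137 131 111  83  71  65  62  51  44  36  44  47  58  67  70  79 103
  137 140 138 141]
 [136 138 137 130 110  81  78  72  67  66  66  65  69  71  76  78  87 107
  139 141 142 141]
 [137 139 137 137 123  89  81  75  77  75  74  77  75  77  77  92 120 129
  138 138 140 140]]
```

```bash
python3 - <<'E'
from h import *
np.set_printoptions(precision=4,suppress=True)
D=np.load("pics/top0.npz");p=D['p'].astype(float);g=p.sum(2)/3
# knob outline: dark & mark
sub=g[262:292,364:394]
m=np.zeros_like(g,bool);m[266:282,371:387]=1
w=np.clip(g-45,0,None)*m
v,u=np.mgrid[:480,:640]
lab=w.copy()
# restrict to mark bounding box pixels
box=(u>=372)&(u<=378)&(v>=269)&(v<=276)
wm=np.clip(g-60,0,None)*box
# exclude rim px: require within radius
mc=np.array([(wm*u).sum(),(wm*v).sum()])/wm.sum();print("mark centroid",mc)
P=onz('top',np.c_[u[box],v[box]],.032)[:,:2];ww=wm[box]
mk=(P*ww[:,None]).sum(0)/ww.sum();cov=((P-mk)*ww[:,None]).T@(P-mk)/ww.sum();e,V=np.linalg.eigh(cov);print("mark xy",mk,"dir",V[:,1],np.degrees(np.arctan2(V[1,1],V[0,1])),e**.5)
c=cloud('top',D['d']);
k=(abs(c[...,2]-.032)<.006)&(u>360)&(u<400)&(v>258)&(v<295)
q=c[k];print("cent",q.mean(0),np.ptp(q[:,:2],axis=0),cv2.minEnclosingCircle((q[:,:2]*1000).astype(np.float32)))
ctr=q.mean(0)[:2];print("mark radius",np.hypot(*(mk-ctr)),"ang",np.degrees(np.arctan2(*(mk-ctr)[::-1])))
# circle fit of boundary by intensity 90 crossing, upper half only
edge=[]
cu,cv_=377.7,275.0
for a in np.radians(np.arange(150,391,5)):  # image angles; v down
    rr=np.arange(4,14,.1);x=cu+rr*np.cos(a);y=cv_+rr*np.sin(a)
    s=cv2.remap(g.astype(np.float32),x.astype(np.float32)[None],y.astype(np.float32)[None],cv2.INTER_LINEAR)[0]
    i=np.where((s[:-1]<90)&(s[1:]>=90))[0]
    if len(i):edge.append((x[i[-1]],y[i[-1]]))
E_=onz('top',edge,.032)[:,:2]
A=np.c_[2*E_,np.ones(len(E_))];s=np.linalg.lstsq(A,(E_**2).sum(1),rcond=None)[0];print("circ",s[:2],np.sqrt(s[2]+s[0]**2+s[1]**2))
print(g[183:203,257:278].astype(int))
for n,(x,y,w,h) in(("top",(250,178,34,30)),("side",(245,275,50,30))):
    im=cv2.imread(f"pics/{n}0.png")[y:y+h,x:x+w];cv2.imwrite(f"pics/sh_{n}.png",cv2.resize(im,None,fx=16,fy=16,interpolation=cv2.INTER_NEAREST))
E
```

```text
mark centroid [374.6153 272.1154]
mark xy [ 0.446  -0.1285] dir [-0.709  -0.7052] -135.15210042185862 [0.0017 0.0049]
cent [ 0.4392 -0.1373  0.0318] [0.038  0.0359] ((439.31146240234375, -137.51788330078125), 19.184995651245117)
mark radius 0.011150348800335073 ang 52.7416870358496
circ [ 0.4376 -0.1362] 0.01929630055857119
[[ 60  60  59  62  60  62  63  85 107  69  61  74 100 102  66  61  67  69
   62  59  61]
 [ 60  60  60  70  82  62  60  77  89  67  65  68  81  77  62  72  93 103
   66  61  60]
 [ 61  59  63  85 105  68  62  70  81  91  97  88  84  77  67  66  83  89
   65  62  65]
 [ 60  62  60  72  88  73  84 118 147 152 152 147 146 139 109  75  66  67
   64  69  83]
 [ 75  87  65  63  80 113 145 159 166 166 160 157 167 168 155 126  83  65
   65  87 107]
 [ 98 129  73  70 109 154 165 157 143 142 127 125 134 148 166 160 136  82
   64  72  88]
 [ 84 106  71  91 139 162 145 124 140 167 163 165 162 147 151 164 155 114
   70  63  65]
 [ 61  68  73 117 159 158 117 132 176 193 190 190 186 178 160 145 164 145
   92  63  65]
 [ 62  63  89 139 166 144 136 183 218 221 217 198 172 189 170 
[... 306 characters left out ...]
4 145 163 137 149 186 182 151  95  83  95 130 175 159 161 154
  103  64  70]
 [102  68  83 131 167 158 148 183 187 171 111  96  98 117 142 144 169 147
   79  59  66]
 [114  70  71 109 154 167 157 158 172 181 148 123 141 114 129 158 160 119
   59  57  62]
 [ 89  60  62  78 122 160 168 160 151 143 135 140 159 154 146 162 130  77
   45  61  68]
 [ 62  65  64  63  84 124 154 165 161 158 160 168 171 171 161 152 124  59
   54  81 100]
 [ 68  92 100  67  61  74 103 130 155 167 170 171 172 168 179 172 153  88
   61  81  96]
 [ 67  86  98  65  58  57  59  73  99 112 129 161 182 181 185 188 182 149
   76  66  71]
 [ 60  65  73  59  65  70  58  53  54  58 111 179 187 187 188 189 191 171
   84  61  62]]
```

View pics/sh_top.png

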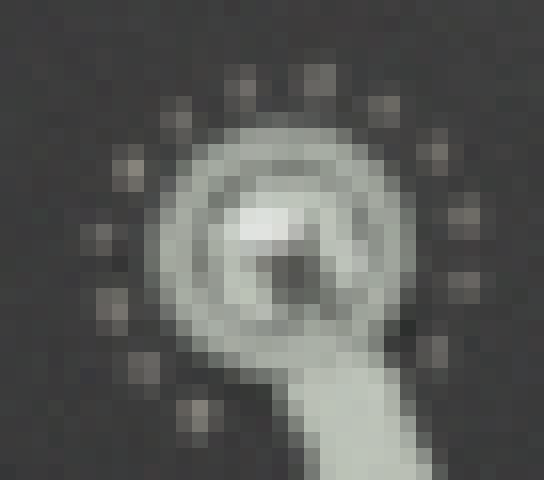

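View pics/sh_side.png

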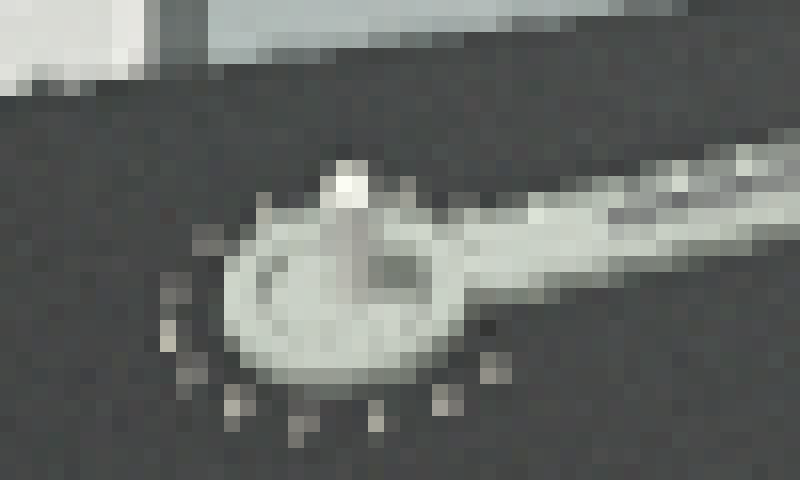

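```bash
python3 - <<'E'
from h import *
np.set_printoptions(precision=2,suppress=True)
P=np.array([.6285,.1303,.074])
print(proj('top',P),proj('side',P),proj('top',P-[0,0,.019]))
for n in('top','side'):
    a=np.radians(np.arange(0,360,45));print(n,[tuple((proj(n,P+.005*np.array([np.cos(t),np.sin(t),0]))[0]-proj(n,P)[0]).round(1)) for t in a])
D=np.load("pics/side0.npz");g=D['p'].astype(float).mean(2);print(g[282:297,258:276].astype(int))
E
```

```text
[[266.03 191.25]] [[265.64 285.79]] [[266.98 193.07]]
top [(np.float64(0.1), np.float64(-2.1)), (np.float64(-1.5), np.float64(-1.5)), (np.float64(-2.1), np.float64(-0.0)), (np.float64(-1.6), np.float64(1.5)), (np.float64(-0.1), np.float64(2.1)), (np.float64(1.5), np.float64(1.5)), (np.float64(2.1), np.float64(0.0)), (np.float64(1.6), np.float64(-1.5))]
side [(np.float64(-2.1), np.float64(-0.1)), (np.float64(-1.7), np.float64(0.9)), (np.float64(-0.3), np.float64(1.3)), (np.float64(1.3), np.float64(1.0)), (np.float64(2.1), np.float64(0.1)), (np.float64(1.7), np.float64(-0.9)), (np.float64(0.3), np.float64(-1.3)), (np.float64(-1.2), np.float64(-1.0))]
[[ 71  75  71  71  71  72  73  73  71  73  72  74  72  71  73  71  73  76]
 [ 72  74  74  74  76  74  70  72  69  72  72  73  70  72  71  75  73  77]
 [ 69  72  73  72  72  71  71  67  61  70  67  73  73  71  77  74  73  73]
 [ 71  71  71  72  71  72  67  89 184 160  78  67  71  71  70  76  73  74]
 [ 70  69  71  68  69  69  62 164 248 235 102  87 124  75  72  72  69  70]
 [ 69  70  68 122  70  78  92 203 227 233 134 136 154  84  65  92  90  64]
 [ 70  71  64 167 151 155 169 186 171 154 164 184 157 153 102 137 174 150]
 [ 94  68  98 177 203 196 197 171 171 157 168 198 203 207 171 178 204 205]
 [111 103 169 197 184 185 185 175 175 160 156 168 170 193 205 197 183 200]
 [ 60 168 202 169 144 200 204 194 181 161 130 118 120 155 201 199 209 205]
 [ 66 205 200 138 188 203 202 188 182 161 131 120 117 140 198 202 181 192]
 [ 72 206 197 158 203 202 202 193 188 169 165 162 161 148 203 202 123 124]
 [ 75 204 200 183 196 203 202 203 197 189 203 205 193 181 203 182  94  78]
 [ 76 179 202 199 180 196 197 191 196 200 195 204 180 195 187 137  69  53]
 [ 64 112 187 197 201 192 198 189 198 202 189 198 192 169 125  88  70  71]]
```

```bash
cat >> h.py <<'E'
def Rz(deg):
    c,s=np.cos(np.radians(deg)),np.sin(np.radians(deg)); return np.array([[c,s,0],[s,-c,0],[0,0,-1.]])
def stand(x,y,z):
    a=-.3577; return np.array([.5766+np.cos(a)*x-np.sin(a)*y,-.2539+np.sin(a)*x+np.cos(a)*y,z])
RING=np.array([.628,.1308]); SY=24.2
E
python3 - <<'E'
from h import *
np.set_printoptions(precision=3,suppress=True)
print(robot.read_tcp_rot())
g=RING-.057*np.array([np.cos(np.radians(SY)),np.sin(np.radians(SY))])
for off in(0,180):
  for yaw,p in((SY,[*g,.12]),(SY,[*g,.052]),(-20.5,stand(.03-.0587-.057,.075,.2337)),(-20.5,stand(.03-.0255-.057,.075,.2)),(0,[.63,.13,.1]),(45,[.4385,-.137,.02]),(135,[.4385,-.137,.02]),(90,[.63,.13,.1]),(-90,[.63,.13,.1])):
    print(off,yaw,p,robot.ik(np.array(p),Rz(yaw+off)))
E
```

```text
[[-0.909 -0.417 -0.001]
 [-0.417  0.909  0.001]
 [ 0.     0.002 -1.   ]]
0 24.2 [np.float64(0.5760091533781805), np.float64(0.10743438707103035), 0.12] [ 29.672  17.433 -18.909   0.    -53.659  84.528]
0 24.2 [np.float64(0.5760091533781805), np.float64(0.10743438707103035), 0.052] [ 29.672  21.943 -22.875   0.    -45.181  84.528]
0 -20.5 [ 0.523 -0.154  0.234] [  4.233   8.005 -15.218   0.    -66.778  65.267]
0 -20.5 [ 0.554 -0.165  0.2  ] [  2.767  12.551 -14.105   0.    -63.344  66.733]
0 0 [0.63, 0.13, 0.1] [ 29.007  23.424 -12.619   0.    -53.957  60.993]
0 45 [0.4385, -0.137, 0.02] [  7.326  14.919 -40.584   0.    -34.497 127.674]
0 135 [0.4385, -0.137, 0.02] [   7.326   14.919  -40.584   -0.     -34.497 -142.326]
0 90 [0.63, 0.13, 0.1] [ 29.007  23.424 -12.619   0.    -53.957 150.993]
0 -90 [0.63, 0.13, 0.1] [ 29.007  23.424 -12.619   0.    -53.957 -29.007]
180 24.2 [np.float64(0.5760091533781805), np.float64(0.10743438707103035), 0.12] [ 29.672  17.433 -18.909   0.    -53.659 -95.472]
180 24.2 [np.float64(0.5760091533781805), np.float64(0.10743438707103035), 0.052] [ 29.672  21.943 -22.875   0.    -45.181 -95.472]
180 -20.5 [ 0.523 -0.154  0.234] [   4.233    8.005  -15.218    0.     -66.778 -114.733]
180 -20.5 [ 0.554 -0.165  0.2  ] [   2.767   12.551  -14.105    0.     -63.344 -113.267]
180 0 [0.63, 0.13, 0.1] [  29.007   23.424  -12.619    0.     -53.957 -119.007]
180 45 [0.4385, -0.137, 0.02] [  7.326  14.919 -40.584   0.    -34.497 -52.326]
180 135 [0.4385, -0.137, 0.02] [  7.326  14.919 -40.584   0.    -34.497  37.674]
180 90 [0.63, 0.13, 0.1] [ 29.007  23.424 -12.619   0.    -53.957 -29.007]
180 -90 [0.63, 0.13, 0.1] [ 29.007  23.424 -12.619   0.    -53.957 150.993]
```

```bash
python3 - <<'E'
from h import *
np.set_printoptions(precision=3,suppress=True)
g=RING-.057*np.array([np.cos(np.radians(SY)),np.sin(np.radians(SY))])
R=Rz(SY+180)
p=robot.read_position();
robot.servo_line(np.array([p[0],p[1],.38]),speed=.3);print(robot.read_t())
robot.move_gripper(.55);print(robot.read_t())
robot.goto(np.array([*g,.36]),R);print(robot.read_t())
robot.goto(np.array([*g,.10]),R);print(robot.read_t())
f0=robot.read_force()
robot.servo_line(np.array([*g,.0525]),speed=.06);print(robot.read_t(),robot.read_position(),robot.read_force()-f0,f0)
q,d=robot.grab_frame('top');cv2.imwrite('pics/g1t.png',q[140:290,170:370,::-1].repeat(4,0).repeat(4,1))
q,d=robot.grab_frame('side');cv2.imwrite('pics/g1s.png',q[200:350,200:400,::-1].repeat(4,0).repeat(4,1))
E
```

```text
0.7583
1.6
4.35
5.3667
6.3083 [0.576 0.108 0.053] [-0.691 -0.79  -1.292] [1.26  0.617 1.03 ]
```

View pics/g1s.png

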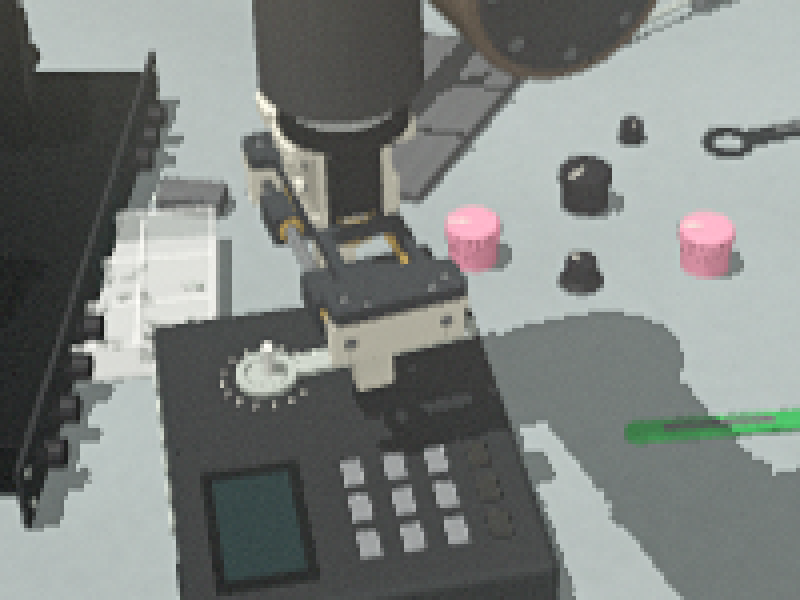

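View pics/g1t.png

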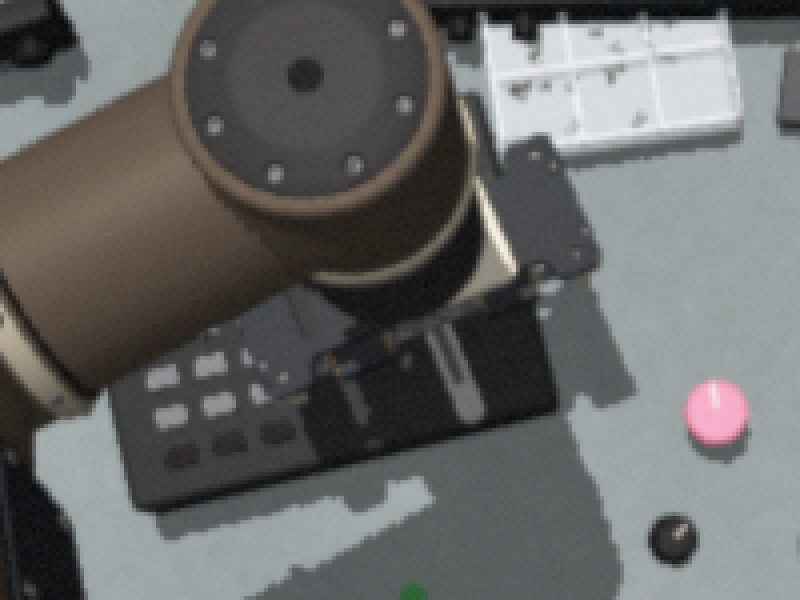

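The jaws straddle the handle: in the side view the finger is at about (370,370) next to the ring at (265,375). Next I'll grip and lift.

```bash
python3 - <<'E'
from h import *
np.set_printoptions(precision=3,suppress=True)
robot.move_gripper(0.0);print(robot.read_t(),"w mm",robot.read_grip_width()*88)
p=robot.read_position()
robot.servo_line(np.array([p[0],p[1],.12]),speed=.1);print(robot.read_t(),robot.read_force(),"w",robot.read_grip_width()*88)
robot.servo_line(np.array([p[0],p[1],.27]),speed=.25)
q,d=robot.grab_frame('side');cv2.imwrite('pics/g2s.png',q[100:300,200:440,::-1].repeat(3,0).repeat(3,1));np.savez('pics/g2s.npz',p=q,d=d)
q,d=robot.grab_frame('top');cv2.imwrite('pics/g2t.png',q[120:290,200:420,::-1].repeat(3,0).repeat(3,1));np.savez('pics/g2t.npz',p=q,d=d)
print(robot.read_t(),robot.read_position())
E
```

```text
7.05 w mm 15.027929063170026
7.875 [-0.032 -0.347 -1.529] w 15.172363858260487
8.725 [0.575 0.107 0.268]
```

View pics/g2s.png

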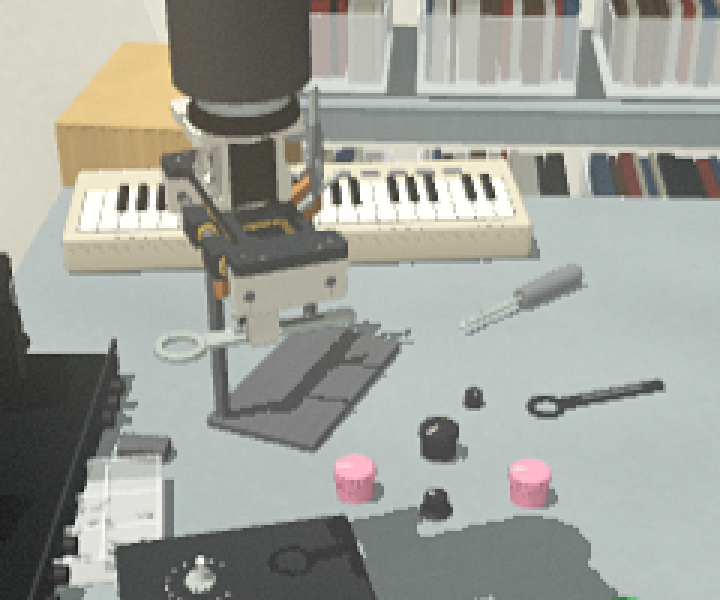

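View pics/g2t.png

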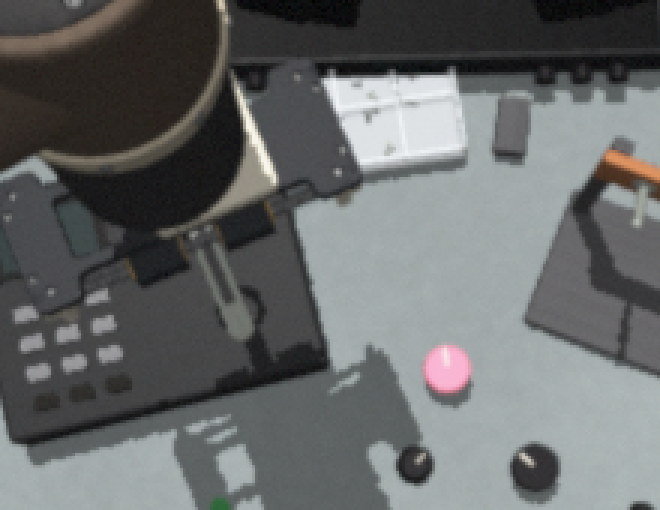

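```bash
python3 - <<'E'
from h import *
np.set_printoptions(precision=1,suppress=True)
u=np.array([np.cos(np.radians(SY)),np.sin(np.radians(SY)),0]);t=np.array([.576,.1075,.269])
r=t+.057*u; e=t-.077*u
print(proj('side',r),proj('side',e),proj('top',e))
q=lambda P:(proj('side',P)-[200,100])*3
print(q(r),q(e))
P=np.load('pics/g2s.npz')
c=cloud('side',P['d'])
m=(abs(c[...,2]-.268)<.03)&(abs(c[...,0]-.628)<.025)&(abs(c[...,1]-.131)<.025);print(m.sum(),c[m].mean(0).round(4),(c[m].max(0)+c[m].min(0))/2*1000)
D=(c[m]-c[m].mean(0));x=D@u; print("slope", np.polyfit(x,D[:,2],1)) if m.sum()>10 else 0
E
```

```text
[[259.7 215.1]] [[317.7 204.1]] [[280.7 232.4]]
[[179.  345.3]] [[353.  312.3]]
141 [0.6 0.1 0.3] [624.9 132.5 268. ]
slope [-0.  0.]
```

```bash
python3 - <<'E'
from h import *
R=Rz(-20.5+180)
def tcp(s): 
    k=s*2**-.5; return stand(.03-k-.057,.075,.175+k)
robot.goto(tcp(.088),R)
robot.servo_line(tcp(.070),speed=.1)
print(robot.read_t(),robot.read_position(),tcp(.07),robot.read_force())
for n,(x,y,w,h) in(("top",(340,140,200,150)),("side",(220,110,200,150))):
    q,d=robot.grab_frame(n);cv2.imwrite(f'pics/g3{n}.png',cv2.resize(q[y:y+h,x:x+w,::-1],None,fx=4,fy=4,interpolation=cv2.INTER_CUBIC))
E
```

```text
10.1 [ 0.53143626 -0.15622154  0.22344773] [ 0.53120352 -0.1568638   0.22449747] [ 0.96820356  0.35463803 -1.5943744 ]
```

View pics/g3side.png

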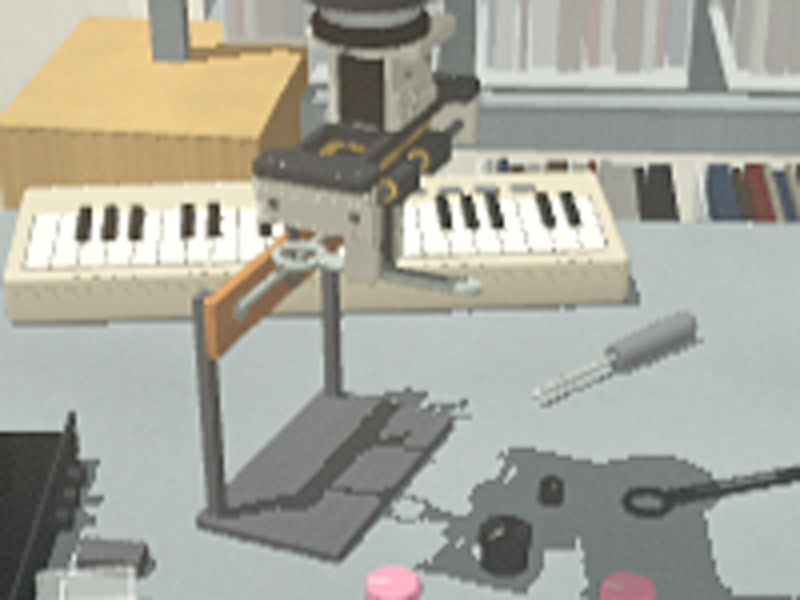

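View pics/g3top.png

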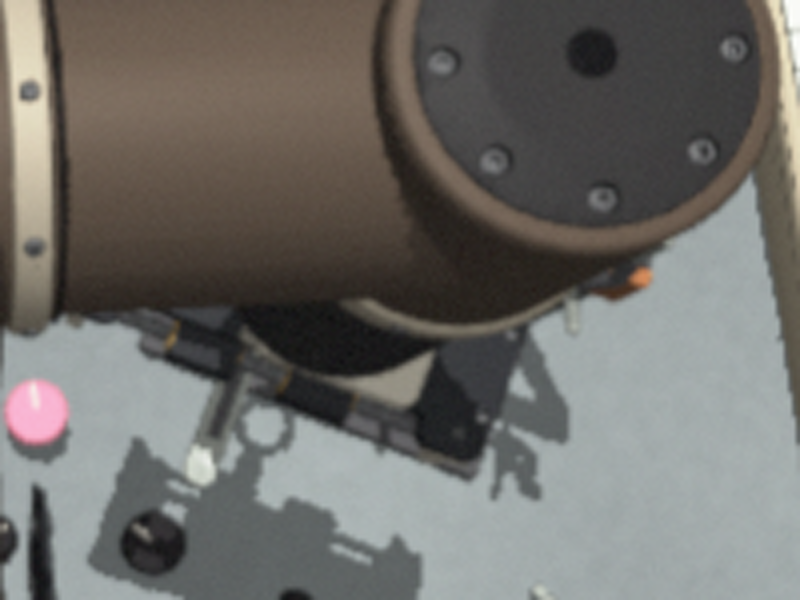

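```bash
python3 - <<'E'
from h import *
np.set_printoptions(precision=2,suppress=True)
def tcp(s): 
    k=s*2**-.5; return stand(.03-k-.057,.075,.175+k)
f0=robot.read_force()
for s in(.062,.054,.046,.040,.036):
    robot.servo_line(tcp(s),speed=.05);df=robot.read_force()-f0;print(s,robot.read_t(),df)
    if np.linalg.norm(df)>6:break
q,d=robot.grab_frame('side');cv2.imwrite('pics/g4s.png',cv2.resize(q[130:220,250:370,::-1],None,fx=6,fy=6,interpolation=cv2.INTER_CUBIC))
E
```

```text
0.062 10.5083 [-1.42  0.4  -0.14]
0.054 10.8167 [-0.77  0.12 -0.13]
0.046 11.125 [ 0.5  -0.75  0.39]
0.04 11.3917 [-1.3  -0.03 -0.05]
0.036 11.6417 [ 0.63  0.85 -0.78]
```

View pics/g4s.png

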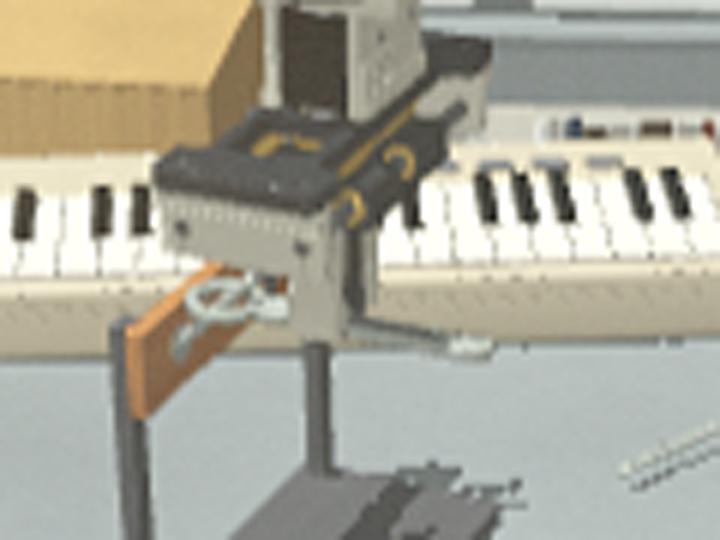

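```bash
python3 - <<'E'
from h import *
np.set_printoptions(precision=3,suppress=True)
robot.move_gripper(.6);robot.dwell(.4)
q,d=robot.grab_frame('side');cv2.imwrite('pics/g5s.png',cv2.resize(q[110:260,220:400,::-1],None,fx=4,fy=4,interpolation=cv2.INTER_CUBIC))
print(robot.read_t(),robot.read_force())
E
```

```text
12.9667 [-0.162  0.484 -0.077]
```

View pics/g5s.png

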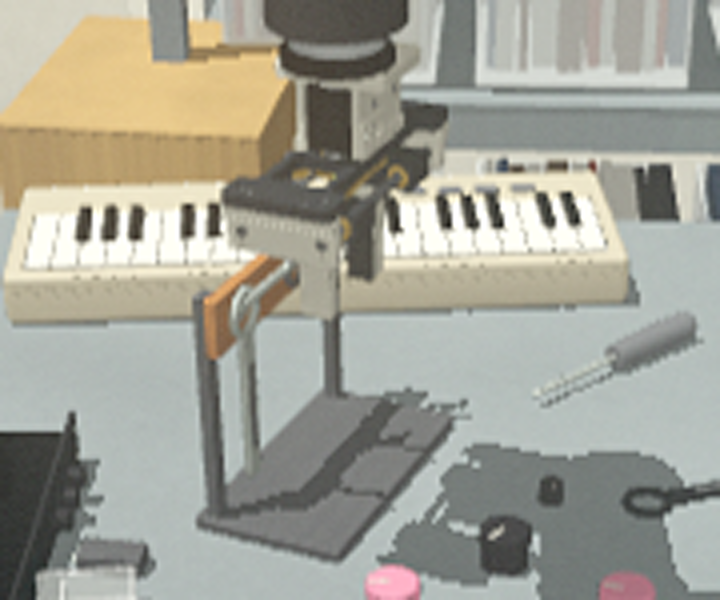

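The spanner hangs ring on peg with its handle down: ring at about (243,308), handle to (250,470). I'll back off, go over the knob and look at the shaft.

```bash
python3 - <<'E'
from h import *
np.set_printoptions(precision=3,suppress=True)
p=robot.read_position()
x=stand(-.06,0,0)-stand(0,0,0)
robot.servo_line(p+x+[0,0,.03],speed=.25)
robot.goto(np.array([.4385,-.1368,.12]),Rz(45+180))
print(robot.read_t())
for n in('top','side'):
    q,d=robot.grab_frame(n);np.savez(f'pics/h{n}.npz',p=q,d=d);cv2.imwrite(f'pics/h{n}.png',q[...,::-1])
    (x,y,w,h)={"top":(250,178,34,30),"side":(245,275,50,30)}[n]
    cv2.imwrite(f"pics/sh2_{n}.png",cv2.resize(q[y:y+h,x:x+w,::-1],None,fx=14,fy=14,interpolation=cv2.INTER_NEAREST))
g=np.load('pics/htop.npz')['p'].mean(2);print(g[184:202,258:278].astype(int))
g=np.load('pics/hside.npz')['p'].mean(2);print(g[281:300,256:278].astype(int))
E
```

```text
14.4167
[[ 70  72  82  95  75  72  87 101  77  72  77  92  89  77  83 109 119  79
   71  72]
 [ 70  74  96 122  79  70  73  75  70  70  71  74  73  72  78 100 103  75
   74  75]
 [ 75  72  85 103  76  71  73  71  71  71  70  70  72  72  72  74  76  72
   84  97]
 [100  76  73  75  69  70  71  71  77  74  73  70  70  72  72  70  70  74
  101 123]
 [147  85  72  70  71  72  76  97 121 111 106  94  83  74  72  70  68  74
   87 103]
 [122  80  71  72  70  75 102 153 189 189 185 177 147 108  75  70  70  72
   72  75]
 [ 78  72  71  71  76 103 157 205 220 219 216 214 202 166  89  71  73  70
   71  75]
 [ 71  71  71  74  98 156 212 237 240 237 225 196 216 190 102  73  73  72
   71  84]
 [ 72  70  70  76 124 195 226 243 244 238 209 169 217 201 135  79  69  70
   70  77]
 [ 68  69  71  77 124 192 214 209 204 183 146 147 212 214 181  94  70  71
   71  74]
 [ 70  70  71  73 109 175 207 187 144 112  98 124 181 214 192  95  69  71
   69  74]
 [ 71  72  69  72 103 167 212 207 174 109 100 110 156 202 162  82  67  69
   70  83]
 [ 78  69  70  69  90 147 208 215 198 128 110 116 132 155 107  74  70  7
[... 1506 characters left out ...]
9 169 138 128 129 150  75  72
   77  77  76  76]
 [106  74  76  74  71 115 217 211 207 201 194 177 172 170 175 151  72  73
   74  74  77  76]
 [ 72  72  73  74  66 115 205 215 211 210 204 199 212 216 202 113  75  77
   72  78  76  76]
 [ 81  73  77  77  74  77 139 202 211 195 209 213 195 206 123  71  72  73
   75  72  71  78]
 [ 86  71  69  71  73  73  70 149 206 148 203 202 125 156  82  75  71  77
   74  70  73  77]
 [ 95 100  79  74  75  73  71  77 164 117 160 113  94  80  75  74  73  74
   72 120 102  73]
 [125 118  75  69  70  72  71  73  67  70  70  71  71  76  75  73  72  73
   72 148 120  81]
 [ 98  74  69 132 101  75  72  72  74  75  75  70  69  72  70  72 130 101
   72  69  75  72]]
```

View pics/sh2_top.png

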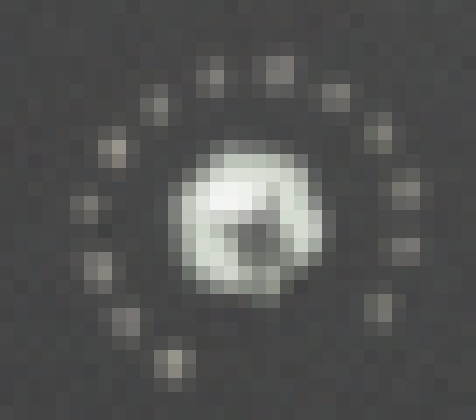

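View pics/sh2_side.png

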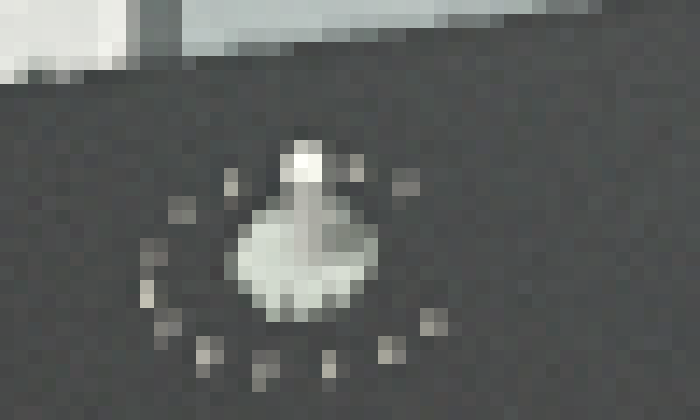

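View pics/htop.png

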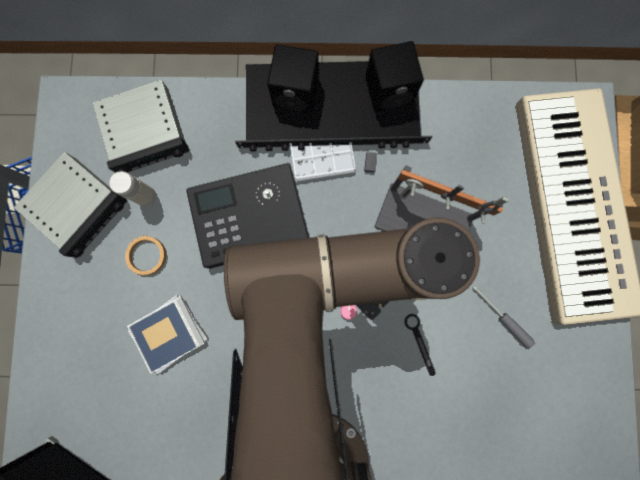

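```bash
python3 - <<'E'
from h import *
np.set_printoptions(precision=4,suppress=True)
from scipy import ndimage as ni
for n,(x,y,w,h) in(("top",(252,180,32,28)),("side",(250,282,36,26))):
    g=np.load(f'pics/h{n}.npz')['p'].astype(float).mean(2)
    v,u=np.mgrid[y:y+h,x:x+w];s=np.clip(g[y:y+h,x:x+w]-84,0,None)
    l,k=ni.label(s>0,structure=np.ones((3,3)))
    T=[]
    for i in range(1,k+1):
        m=l==i
        if m.sum()<14 and s[m].sum()>15:T.append([(u[m]*s[m]).sum()/s[m].sum(),(v[m]*s[m]).sum()/s[m].sum()])
    P=onz(n,T,.05)[:,:2]
    # robust circle
    from scipy.optimize import least_squares
    r=least_squares(lambda c:np.hypot(*(P-c[:2]).T)-c[2],[.6285,.13,.025],loss='soft_l1',f_scale=.0008);print(n,len(T),r.x,(r.fun*1000).round(1))
    print(np.sort(np.degrees(np.arctan2(*(P-r.x[:2]).T[::-1]))))
    c=r.x
    tip=proj(n,[c[0],c[1],.074])[0];print("tip",tip)
E
```

```text
top 13 [0.6283 0.1297 0.027 ] [-0.3  0.2 -0.5 -0.2  0.3  0.   0.3  1.1 -0.1 -0.1 -0.3 -0.3  0.2]
[-121.8505  -97.6259  -76.308   -53.2967  -31.4398   -8.5256   15.5512
   38.6948   61.404    83.8779  107.335   129.3284  152.4467]
tip [266.2658 191.3524]
side 9 [0.6282 0.1303 0.0273] [ 0.2 -0.3  0.4 -0.7  0.   0.1  0.3  0.3 -0.4]
[-120.9878  -52.6178  -30.1272   19.5615   60.3352   83.3101  106.4984
  128.6693  149.2728]
tip [265.768 285.788]
```

```bash
python3 - <<'E'
from h import *
np.set_printoptions(precision=3,suppress=True)
def Dpoly(th,r=.005):
    a=np.linspace(np.arccos(.0015/r),2*np.pi-np.arccos(.0015/r),60)+th
    return np.c_[np.cos(a),np.sin(a)]*r
def render(n,th,c,box,ss=16):
    x,y,w,h=box
    def mask(polys):
        m=np.zeros((h*ss,w*ss),np.uint8)
        for p in polys:cv2.fillPoly(m,[((p-[x-.5,y-.5])*ss).round().astype(np.int32)],1)
        return m
    top=proj(n,np.c_[Dpoly(th)+c,np.full(60,.074)]);bot=proj(n,np.c_[Dpoly(th)+c,np.full(60,.055)])
    mt=mask([top]);body=mask([cv2.convexHull(np.r_[top,bot].astype(np.float32))[:,0]])
    f=lambda m:m.reshape(h,ss,w,ss).mean((1,3))
    return f(mt.astype(float)),f(body.astype(float))
def fit(n,box,ths,nobody_bg):
    x,y,w,h=box;g=np.load(f'pics/h{n}.npz')['p'].astype(float).mean(2)[y:y+h,x:x+w];res=[]
    for th in ths:
        best=1e9
        for dx in np.arange(-.0012,.0013,.0004):
            for dy in np.arange(-.0012,.0013,.0004):
                t,b=render(n,np.radians(th),np.array([.6283+dx,.130+dy]),box)
                A=np.c_[t.ravel(),(b-t).ravel(),(1-b).ravel()]
                g2=g if not blur else g
                s,_,_,_=np.linalg.lstsq(A,g2.ravel(),rcond=None);e=((A@s-g2.ravel())**2).sum()
                if e<best:best=e;arg=(dx*1e3,dy*1e3,s)
        res.append((best,th,arg))
    for r in sorted(res,key=lambda r:r[0])[:5]:print(n,r)
    print([(r[1],int(r[0])) for r in res])
blur=0
fit('side',(261,282,9,6),range(-180,180,15),0)
fit('side',(261,282,9,6),range(-30,31,5),0)
E
```

```text
side (np.float64(7217.899704008216), 0, (np.float64(0.39999999999999997), np.float64(1.2), array([237.543, 231.907,  77.332])))
side (np.float64(8296.279082021832), -15, (np.float64(0.0), np.float64(1.2), array([243.513, 188.788,  77.551])))
side (np.float64(12313.352861262672), 15, (np.float64(0.0), np.float64(1.2), array([238.866, 225.788,  76.992])))
side (np.float64(15590.936352410554), 30, (np.float64(0.0), np.float64(1.2), array([226.99 , 194.685,  76.556])))
side (np.float64(15664.884823941851), -30, (np.float64(0.0), np.float64(0.8000000000000002), array([244.186, 159.305,  77.37 ])))
[(-180, 22937), (-165, 37516), (-150, 30708), (-135, 31473), (-120, 35615), (-105, 38949), (-90, 37364), (-75, 35954), (-60, 32015), (-45, 24020), (-30, 15664), (-15, 8296), (0, 7217), (15, 12313), (30, 15590), (45, 20460), (60, 26828), (75, 31931), (90, 32320), (105, 32126), (120, 31994), (135, 30090), (150, 23877), (165, 18278)]Traceback (most recent call last):
  File "<stdin>", line 32, in <module>
  File "<stdin>", line 22, in fit
  File "<stdin>", line 12, in render
  File "h.py", line 6, in proj
    i,f=K(n); P=np.atleast_2d(P); c=P@i['view'][:3,:3].T+i['view'][:3,3]
        ~^^^
  File "h.py", line 4, in K
    i=robot.camera_info(n); f=240/np.tan(np.radians(i['vfov']/2)); return i,f
ValueError: time passes only in moves, steps and waits
```

```bash
sed -i 's/^def K(n):/import functools\n@functools.lru_cache(None)\ndef K(n):/' h.py; python3 - <<'E'
from h import *
np.set_printoptions(precision=4,suppress=True)
c=[.4385,-.1368]
for off in(0,180):
    for y in(50,140):print(off,y,robot.ik(np.array([*c,.008]),Rz(y+off)))
    print(robot.ik(np.array([.6283,.13,.06]),Rz(off)))
robot.goto(np.array([*c,.06]),Rz(140+180))
robot.servo_line(np.array([*c,.008]),speed=.1)
robot.move_gripper(0.);print("w",robot.read_grip_width()*88,robot.read_t(),robot.read_position())
robot.move_gripper(.6)
robot.servo_line(np.array([*c,.05]),speed=.15)
robot.goto(np.array([*c,.05]),Rz(50+180))
robot.servo_line(np.array([*c,.008]),speed=.1)
robot.move_gripper(0.);print("w",robot.read_grip_width()*88,robot.read_t(),robot.read_position(),robot.read_force())
robot.servo_line(np.array([*c,.15]),speed=.2)
print("w",robot.read_grip_width()*88,robot.read_t())
q,d=robot.grab_frame('side');np.savez('pics/k1.npz',p=q,d=d);cv2.imwrite('pics/k1.png',cv2.resize(q[140:290,270:450,::-1],None,fx=4,fy=4,interpolation=cv2.INTER_CUBIC))
E
```

```text
0 50 [  7.3537  16.1747 -41.2218   0.     -32.6035 132.6463]
0 140 [   7.3537   16.1747  -41.2218   -0.      -32.6035 -137.3537]
[ 29.0837  25.7276 -15.0391   0.     -49.2334  60.9163]
180 50 [  7.3537  16.1747 -41.2218   0.     -32.6035 -47.3537]
180 140 [  7.3537  16.1747 -41.2218   0.     -32.6035  42.6463]
[  29.0837   25.7276  -15.0391    0.      -49.2334 -119.0837]
w 37.3719580283008 17.075 [ 0.439  -0.1368  0.0085]
w 37.239167685491935 20.4417 [ 0.4389 -0.1367  0.0085] [-0.8093  1.3394  5.0928]
w 37.44137551824889 21.3
```

View pics/k1.png

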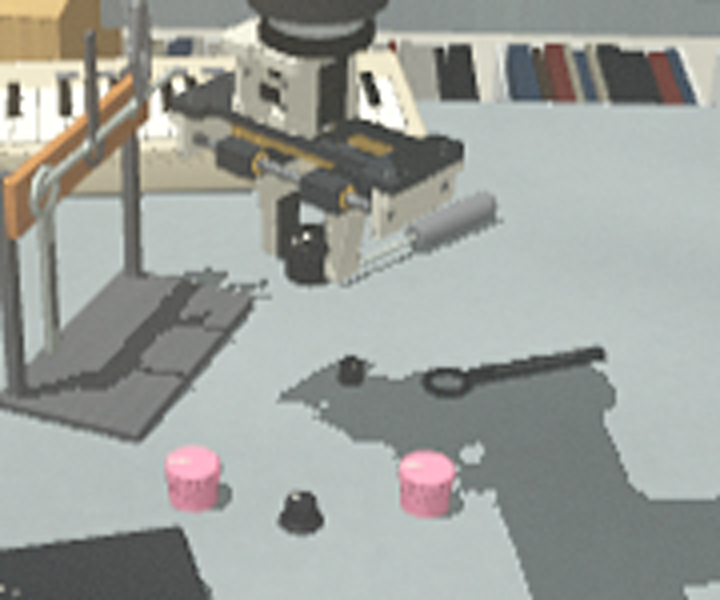

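```bash
python3 - <<'E'
from h import *
np.set_printoptions(precision=4,suppress=True)
s=np.array([.6283,.130])
robot.goto(np.array([*s,.115]),Rz(180))
robot.servo_line(np.array([*s,.085]),speed=.1)
robot.dwell(.1);f0=robot.read_force();t0=robot.read_ft_torque();print(robot.read_t(),robot.read_position(),f0)
np.save('f0.npy',np.r_[f0,t0])
z=.085
while z>.064:
    z-=.0015
    robot.servo_line(np.array([*s,z]),speed=.04)
    p=robot.read_position();f=robot.read_force()-f0
    print(round(z,4),p,f.round(1))
    if f[2]>7: break
print(robot.read_t(),robot.read_ft_torque()-t0)
q,d=robot.grab_frame('side');cv2.imwrite('pics/k2.png',cv2.resize(q[230:330,210:340,::-1],None,fx=6,fy=6,interpolation=cv2.INTER_CUBIC))
E
```

```text
23.15 [0.6288 0.1299 0.0858] [-0.0778 -0.2646 -0.0777]
0.0835 [0.6284 0.1301 0.0838] [0.5 0.6 1. ]
0.082 [0.6282 0.13   0.0819] [ 0.4  0.5 -1. ]
0.0805 [0.6282 0.13   0.0804] [ 0.2  0.7 -0.3]
0.079 [0.6282 0.13   0.0789] [-0.1 -0.4 -0.2]
0.0775 [0.6282 0.13   0.0774] [ 0.1  0.4 -1.5]
0.076 [0.6282 0.13   0.0759] [ 0.1  0.4 -0.3]
0.0745 [0.6282 0.13   0.0744] [ 0.7  0.5 -0.4]
0.073 [0.6285 0.1302 0.0733] [-0.9  0.5  1.9]
0.0715 [0.6285 0.1302 0.0718] [-1.6  1.2  4.2]
0.07 [0.6282 0.1305 0.0698] [-0.9  4.7  2.1]
0.0685 [0.6282 0.1305 0.0683] [-2.7  5.9  2.7]
0.067 [0.6282 0.1305 0.0669] [-2.4  4.6  3.8]
0.0655 [0.6282 0.1305 0.0654] [-2.2  5.3  3.9]
0.064 [0.6281 0.1305 0.0639] [-2.2  5.2  3.4]
26.65 [1.9434 1.082  0.0504]
```

View pics/k2.png

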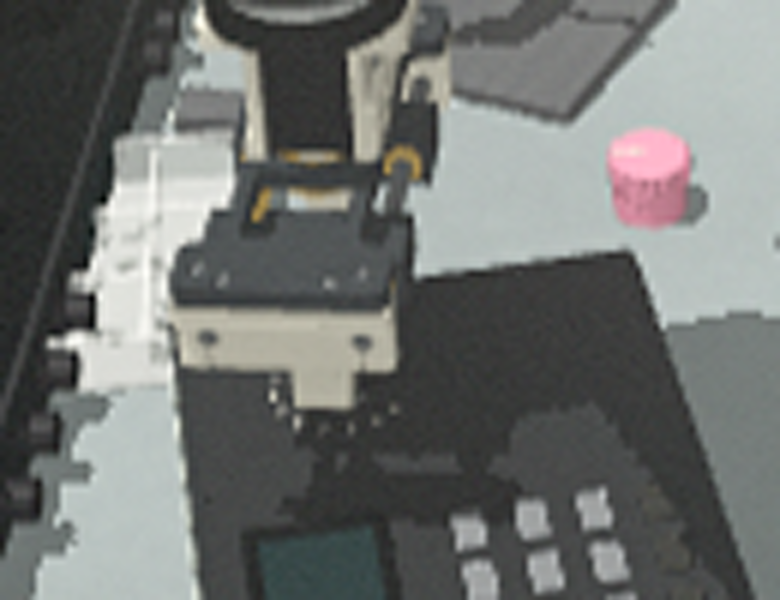

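```bash
python3 - <<'E'
from h import *
np.set_printoptions(precision=4,suppress=True)
f0=np.load('f0.npy')[:3]
s=np.array([.6281,.1309])
robot.servo_line(np.array([*s,.0640]),speed=.02);print(robot.read_position(),(robot.read_force()-f0).round(1))
z=.064
while z>.0545:
    z-=.0006
    robot.servo_line(np.array([*s,z]),speed=.02)
    p=robot.read_position();f=robot.read_force()-f0
    print(round(z,4),p,f.round(1))
    if f[2]>15: break
print(robot.read_t(),robot.read_grip_width()*88)
E
```

```text
[0.6279 0.1307 0.0636] [-1.2  3.   0.6]
0.0634 [0.628  0.1307 0.0631] [ 0.1  1.2 -1. ]
0.0628 [0.628  0.1308 0.0627] [0.3 2.  0.8]
0.0622 [0.628  0.1308 0.0623] [-1.4  1.5  1.9]
0.0616 [0.6281 0.1308 0.0617] [-2.   0.8  3.1]
0.061 [0.6281 0.1308 0.0611] [-2.1  0.8  3.8]
0.0604 [0.6281 0.1308 0.0605] [-3.  -0.1  5.4]
0.0598 [0.6281 0.1308 0.06  ] [-2.8  0.1  4.6]
0.0592 [0.6282 0.1309 0.0599] [-4.7  0.2  8.4]
0.0586 [0.6284 0.1309 0.0597] [-5.9  1.2 12.4]
0.058 [0.6284 0.1309 0.0596] [-6.3  0.2 15.5]
29.45 37.206747023333705
```

```bash
python3 - <<'E'
from h import *
np.set_printoptions(precision=4,suppress=True)
f0=np.load('f0.npy')[:3]
robot.dwell(1.0)
print(robot.read_position(),(robot.read_force()-f0).round(1),robot.read_t())
q,d=robot.grab_frame('side');cv2.imwrite('pics/e_s.png',q[...,::-1]);cv2.imwrite('pics/e_s2.png',cv2.resize(q[150:340,200:440,::-1],None,fx=3,fy=3,interpolation=cv2.INTER_CUBIC))
q,d=robot.grab_frame('top');cv2.imwrite('pics/e_t.png',q[...,::-1])
E
```

```text
[0.6284 0.1309 0.0596] [-5.3 -0.  15.6] 30.45
```

View pics/e_s2.png

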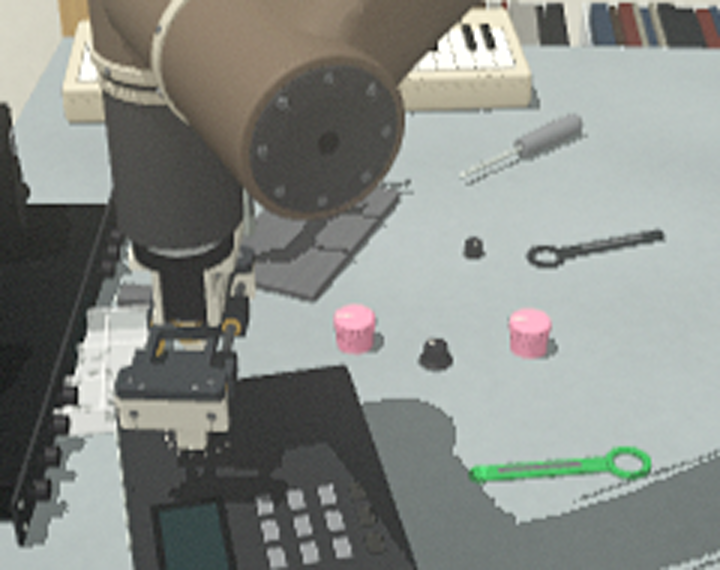

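View pics/e_t.png

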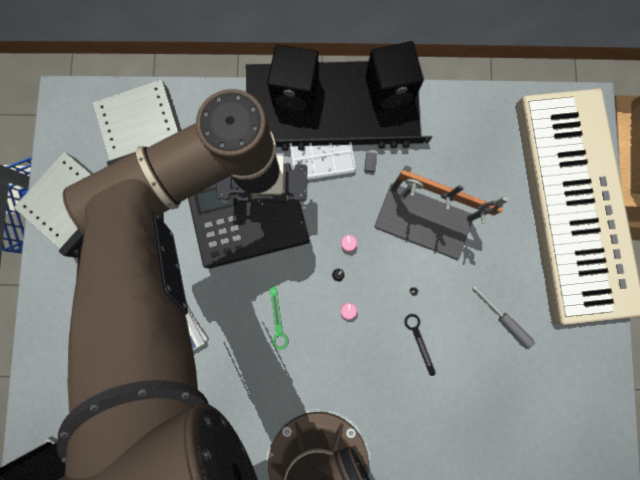

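The top view shows the spanner still on its peg at about (407,185). The small knobs, screwdriver and look-alikes are where they were, and the knob is held down steadily at 15.6 N. I'm handing in.

```bash
python3 -c "
from rig import robot
robot.job_done();print(robot.read_t())"
```

```text
the job is handed in; nothing more can be done
the job is handed in; nothing more can be done
```

The job is handed in at about 30.5 s: the spanner hangs on the empty peg and the dial knob is home on its shaft, still held pressed down.

- **Spanner:** I lifted it off the nut and passed its ring over the empty peg. After I let go, the side view showed the ring on the peg with the handle straight down, and it still hung there in the last top view.
- **Knob:** I read the shaft's flat at about -5 to 0° and the pointer at about 46°, so I turned the knob 50° before fitting it. It then slid down the shaft with only about 3–5 N of resistance.
- **Press:** The push-switch spring came in from about 2 N, 2.4 mm above a hard stop. The knob ends at that stop, at the expected height (TCP at z = 0.0596 m), with a steady 15.6 N over the last second.
- **Other things:** The last pictures show the things I could see in their places. The arm hid the disc cases in part and the spray can and tape roll fully, but it passed well above them.
- **Less sure:** A sideways force of about 5 N showed on the way in; a 0.9 mm shift removed most of it, and about 5 N along -x remained at the end. The gripper hid the knob's pointer and the switch, so alignment and full press rest on the height and force readings rather than on a picture.

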